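# Dose cleaner, then hold the autosampler cover open

## Robot

A 6-joint arm with a two-finger parallel gripper is mounted at the origin on the work surface. World frame = base frame: x ahead of the robot, y to its left, z up, the work surface at z = 0. Lengths are in m, angles in degrees, forces in N, time in s.
With the tool pointing down it reaches from about 0.375 to 0.9 m from the base axis. Payload 3.1 kg.
Tool frame: the origin (TCP) lies on the front face of the gripper's body, between the roots of the fingers; the fingertips stand 73 mm ahead of it and the grasp point (between the pads) lies 54 mm ahead of it; z points along the fingers, y is the line along which they close (so a half turn about z gives the same grasp; the last joint's range is limited). The gripper opens to 85 mm and grips with 20 to 120 N. Pads are 22 mm wide; open, the fingers measure 114 mm over their backs; the gripper's body (76 mm by 85 mm) begins 54 mm behind the grasp point. The pads swing forward as they close: fully open they stand 13 mm farther back than shut.
Start: joints at [-79.727, 30.224, 82.088, -0, 67.689, -10.227], TCP at [0.219, -0.585, 0.304] pointing down, gripper open.
Joint ranges: [-176.69, 176.69], [-43.24, 126.21], [12.49, 139.97], [-82, 262], [0, 151.66], [-163.58, 163.58]. Speed limits (degrees/s): [159.86, 159.86, 180, 180, 180, 180].

## Interface

Orientations are given as [roll, pitch, yaw] about the fixed x, y, z axes, in that order (R = Rz(yaw) Ry(pitch) Rx(roll)).
In Python, from rig import manip gives the robot as it stands. The module is installed in compiled form; this text tells all that it offers.
- The arm moves only by the shell command python3 -m inch 'ROWS'. ROWS is JSON, a list of rows, each an object with "linear": the shift along the tool's x, y, z in mm, a list of three; "yaw": the turn about the tool's z in degrees; "claw": the opening, from -1 (shut) to 1 (fully open). A call has 1 to 10 rows; each row shifts and turns the commanded pose from where the row before left it, along the tool's axes as they then stand; what a row does not reach is not made up. A row lasts 1/12 s, in which the tool goes at most 41.7 mm and 7.16 degrees, less where a joint would pass 70% of its speed; a pose out of reach is approached as far as the arm can. A call with a gripper value outside its range is refused whole. The fingers move at their own pace and stop on an object; the grip force is fixed at half the most. Time passes only in rows, so rows that do not move let the fingers close. It gives the time, the measured TCP pose, the force, the opening and the grip force at its end, in the units of the state.
- manip.sense(): the state, without advancing time (a new reading comes with each control period).
- manip.read_camera(name): name is "scene" or "top" or "wrist"; returns a dict with "pixels" (480x640x3 uint8, red, green, blue), "fx", "fy", "cx", "cy" (pixels), "rvec" (rotation vector, rad) and "tvec" (3), from world to camera coordinates, as OpenCV has them. Camera axes: x right, y down, z forward; pixel columns grow to the right and rows downward; lengths in m; the calibration is good to about 2 mm. A picture is of the moment at which its call begins. There is no depth.
- manip.finish_job(): hands the job in; it is judged then, once.
The state is a dict: "time_s": time; "qpos": joint angles; "qd": joint speeds; "joint_torque": joint torques, N m; "position": TCP position; "ee_rot": TCP orientation; "wrist_force": force on the tool from outside, world axes, zero at the start; "wrist_torque": the same for the moment, N m; "width": finger opening in m; "grip_force": force on a finger pad.
Only numpy, scipy, OpenCV 4.12 (cv2) and the standard library are available. Lean on these libraries where they do the work, as an engineer would, in place of code of your own. Each camera call takes 0.05 s, during which the arm holds its last target. There are 200 camera calls.

## Task

A colleague is about to wipe out the autosampler's vial carousel: with the clear cover still shut, press the pump of the cleaner bottle all the way down and let it come fully up again, so that a dose goes into the dish under its spout. Then lift the cover and hold it open at 45 degrees, give or take 5, without swinging it back onto the sampling arm parked behind it. It falls shut by itself, so finish while still holding it there steadily in the fingers, propped by nothing else and not let go; leave the dish, the vial rack and the brown reagent bottle where they stand.

Things in the scene. Friction and masses are not known exactly. Their poses are not given: they have to be found in the camera images.
- autosampler: White bench autosampler, a low box 330 (x) x 290 (y) x 85 mm high with a round vial carousel under a clear cover on its top, fixed to the bench. Origin: centre of its underside; its own x points from its front (small display, facing the robot) to its back. The cover's hinge line runs along its y, 115 mm behind the origin, 85 mm up.
- sampling_arm (a point): Middle of the parked sampling arm: a level aluminium bar 22 x 18 mm and 215 mm long, along the autosampler's y, on a post at its right (-y) end; centre 207 mm above the bench, 18 mm behind the hinge line. Post head 226 mm high.
- cover (a joint): Angle of the clear cover: 0 = shut (level), grows as its front edge is lifted, 0.785 = 45 degrees; it meets the parked sampling arm at 1.15. Opening turns it by the right-hand rule about the autosampler's y axis. It falls shut from every angle; the hinge is nearly free, the cover weighs 0.4 to 0.8 kg.
- cover_handle (a point): Middle of the cover's handle: a steel bail, round bar 12 mm thick, 110 mm long along the autosampler's y, on a 12 mm leg at each end, centre line 40 mm above the cover's flat top. Cover shut: 225 mm in front of the hinge line, 85 mm above it (170 mm above the bench). Axes turn with the cover: x from front to hinge, y along the bar, z out of the top.
- cover_hinge (a point): Middle of the cover's hinge line, at the back of the cover, 85 mm above the bench. Does not move as the cover turns. The clear cover is a shallow upturned tray 250 x 250 mm and 45 mm high, walls 4 mm, grey edge strips; its front edge lies 250 mm from the hinge, 30 mm back from the autosampler's front face.
- bottle_stand: White cleaner bottle (72 mm diameter, shoulder 146 mm high) with a pump, clamped in a steel bracket with a 170 (x) x 96 (y) x 6 mm base plate, fixed to the bench. Origin: centre of the plate's underside. The bottle's axis is 35 mm behind it (its own +x); the spout points to its -x, over the dish. It stands left or right of the autosampler, the vial rack on the other side.
- pump_top (a point): Centre of the top of the pump head, a flat white disc 31 mm in diameter, 216 mm above the bench when up. It goes down as it is pressed.
- pump (a joint): Travel of the pump head in m: 0 = up, 0.012 = fully down. A spring brings it back: about 3 N starts it, 8 N holds it fully down. A press to 0.010 counts as all the way; back up is under 0.002.
- dish: Small glass dish, 60 mm in diameter and 20 mm high, loose on the bracket's base plate under the spout, 45 mm in front of the bracket's origin. Origin: centre of its underside. Leave it there.
- vial_rack: Grey rack 120 (x) x 80 (y) mm, 52 mm high with its small capped vials, loose. Origin: centre of its underside. Leave it.
- reagent: Brown glass bottle, 70 mm in diameter, 150 mm high, loose, at the right-hand edge of the work. Origin: centre of its underside. Leave it.

How it is judged:
By the outcome, as a careful person would: the job done as asked, in the order asked, and still so for the second after the job is handed in, while the arm keeps its last pose, push and grip.
It also fails if it takes over 51 s, if anything falls off the work surface, if the arm or the gripper's body presses on something with over 40 N, if the wrist force passes 120 N, or if a joint passes its speed limit or range.

## Working session

There is one attempt and no reset: what is moved stays moved. The work goes in short steps, Python scripts to look and compute and a shell command to move; the robot and the scene stay as the last step left them, time stands still between calls to the robot, and variables do not carry over. Pictures are saved under pics/ and viewed, at most 10 in all, crops included, and the job is handed in when it is done.

```bash
mkdir -p pics
python3 - <<'E'
from rig import manip
import cv2,numpy as np
for n in("scene","top"):
    c=manip.read_camera(n); cv2.imwrite(f"pics/{n}0.png",c["pixels"][:,:,::-1]); 
    R=cv2.Rodrigues(np.array(c["rvec"],float))[0]; print(n,c["fx"],c["cx"],c["cy"],(-R.T@np.array(c["tvec"]).ravel()).round(3),R.round(2).tolist())
print(manip.sense())
E
```

```text
scene 457.24893261379304 323.887173048813 241.61373672943498 [ 1.491 -0.279  0.794] [[0.21, 0.98, 0.0], [0.56, -0.12, -0.82], [-0.8, 0.17, -0.57]]
top 527.3232385925418 313.2033579044727 234.18304181735755 [ 0.45  -0.063  1.441] [[-0.01, -1.0, 0.02], [-0.99, 0.0, -0.12], [0.12, -0.02, -0.99]]
{'time_s': 0.1, 'qpos': array([-7.97265410e+01,  3.02749272e+01,  8.21494200e+01,  1.36015639e-03,
        6.76880597e+01, -1.02271178e+01]), 'qd': array([ 0.08093064, -0.12316715, -0.14076647,  0.04774648, -0.01696372,
       -0.04526043]), 'joint_torque': array([-3.66614895e-04, -4.43303883e+01, -1.78586072e+01, -2.20536672e-04,
        3.87252570e-03,  1.98745238e-05]), 'position': array([ 0.21882925, -0.58490661,  0.30301543]), 'ee_rot': array([-1.79889602e+02, -2.11952172e-02,  2.05000387e+01]), 'wrist_force': array([0.65764235, 0.70322271, 0.42333421]), 'wrist_torque': array([0.0113175 , 0.01492119, 0.01413201]), 'grip_force': 0.0, 'width': 0.08535798199361137}
```

View pics/scene0.png

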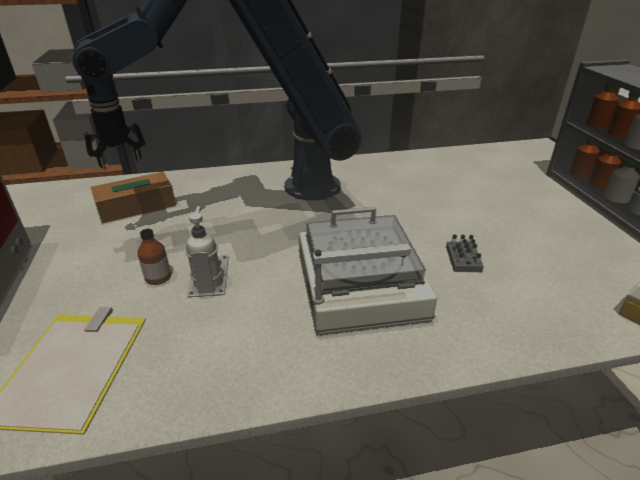

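View pics/top0.png

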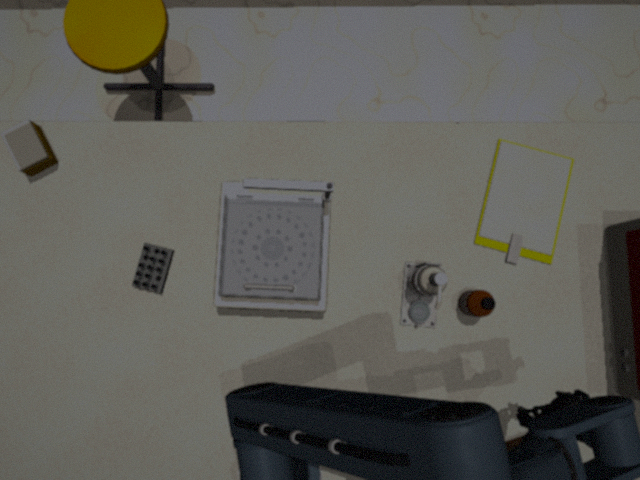

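The scene view shows the pump head near (197,213), the reagent at (153,255), the handle bar from (332,214) to (375,210) and the rack at (464,252). In the top view the handle runs (245,287)–(294,289) and the pump head is near (438,280). I'll zoom in on these.

Run:
```python
import cv2,numpy as np
s=cv2.imread("pics/scene0.png");t=cv2.imread("pics/top0.png")
f=lambda im,x,y,w,h:cv2.resize(im[y:y+h,x:x+w],(400,300),interpolation=cv2.INTER_CUBIC)
a=np.vstack([np.hstack([f(s,170,195,80,60),f(s,310,195,80,60)]),np.hstack([f(t,390,255,100,75),f(t,210,250,130,97)])])
cv2.imwrite("pics/crop1.png",a)
```

```text
(no output)
```

View pics/crop1.png

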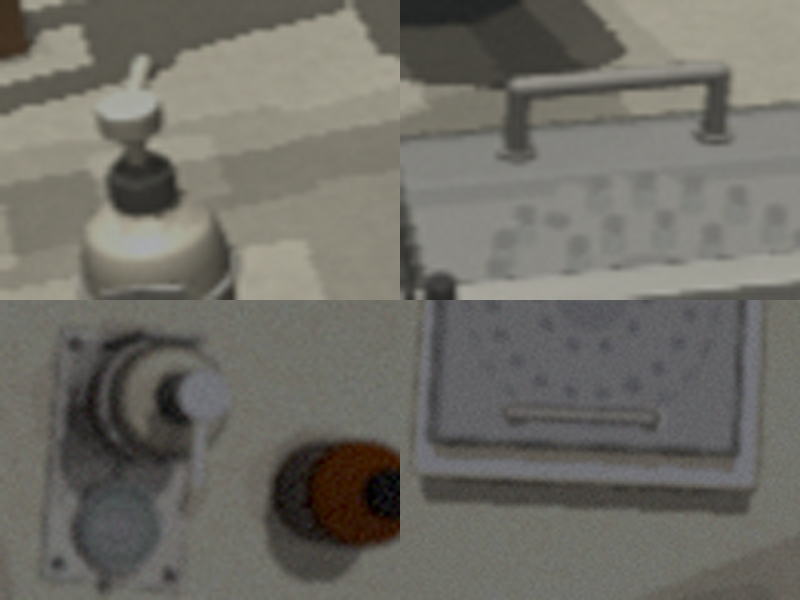

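The pump disc centre is at about scene (196,215.6) and top (440.7,278.7). The bar ends are at scene (332.4,212) and (374.4,209.4), and top (244.8,286.2) and (293.5,288.2).

```bash
cat > h.py <<'E'
import cv2,numpy as np
from rig import manip
def cam(n):
    c=manip.read_camera(n); R=cv2.Rodrigues(np.array(c["rvec"],float))[0]; t=np.array(c["tvec"],float).ravel()
    K=np.array([[c["fx"],0,c["cx"]],[0,c["fy"],c["cy"]],[0,0,1]]); return c["pixels"],K,R,t
def plane(C,p,z):
    _,K,R,t=C; o=-R.T@t; d=R.T@np.linalg.solve(K,[p[0],p[1],1]); return o+d*(z-o[2])/d[2]
def proj(C,P):
    _,K,R,t=C; q=K@(R@np.array(P,float)+t); return q[:2]/q[2]
def tri(A,a,B,b):
    P=cv2.triangulatePoints(A[1]@np.c_[A[2],A[3]],B[1]@np.c_[B[2],B[3]],np.array(a,float),np.array(b,float)).ravel(); return P[:3]/P[3]
E
python3 - <<'E'
from h import *
S,T=cam("scene"),cam("top")
for n,s,t,z in(("pump",(196,215.6),(440.7,278.7),.216),("barL",(374.4,209.4),(244.8,286.2),.173),("barR",(332.4,212),(293.5,288.2),.173)):
    print(n,plane(S,s,z).round(4),plane(T,t,z).round(4),tri(S,s,T,t).round(4))
t=lambda x,y,z:plane(T,(x,y),z).round(4)
print("front edge top",t(210+18/3.077,250+175/3.093,.085),t(210+355/3.077,250+190/3.093,.085))
print("dish",t(390+117/4,255+230/4,.02),"reag",t(487,304,.15), "plate corners",t(390+43/4,255+280/4,.006),t(390+185/4,255+285/4,.006),t(390+62/4,255+30/4,.006))
print("hinge-arm ends",t(245,184,.207),t(330,186,.226))
E
```

```text
pump [ 0.499  -0.3812  0.216 ] [ 0.4952 -0.3811  0.216 ] [ 0.4952 -0.3816  0.2138]
barL [0.4904 0.0754 0.173 ] [0.481  0.0783 0.173 ] [0.4811 0.0788 0.1672]
barR [ 0.4805 -0.0372  0.173 ] [ 0.4757 -0.038   0.173 ] [ 0.4759 -0.0372  0.1703]
front edge top [0.432  0.1609 0.085 ] [ 0.4182 -0.1173  0.085 ]
dish [ 0.4124 -0.3712  0.02  ] reag [ 0.4355 -0.5096  0.15  ] plate corners [ 0.3791 -0.3233  0.006 ] [ 0.3752 -0.4191  0.006 ] [ 0.5474 -0.3406  0.006 ]
hinge-arm ends [0.7224 0.0766 0.207 ] [ 0.7131 -0.1249  0.226 ]
```

```bash
python3 -m inch '[{"linear":[0,0,-15],"yaw":0,"claw":-1},{"linear":[0,0,-15],"yaw":0,"claw":-1},{"linear":[27.5,-7.8,0],"yaw":0,"claw":-1},{"linear":[27.5,-7.8,0],"yaw":0,"claw":-1},{"linear":[27.5,-7.8,0],"yaw":0,"claw":-1},{"linear":[27.5,-7.8,0],"yaw":0,"claw":-1},{"linear":[27.5,-7.8,0],"yaw":0,"claw":-1},{"linear":[27.5,-7.8,0],"yaw":0,"claw":-1},{"linear":[27.5,-7.8,0],"yaw":0,"claw":-1},{"linear":[27.5,-7.8,0],"yaw":0,"claw":-1}]'; python3 -m inch '[{"linear":[27.5,-7.8,0],"yaw":0,"claw":-1},{"linear":[27.5,-7.8,0],"yaw":0,"claw":-1},{"linear":[27.5,-7.8,0],"yaw":0,"claw":-1},{"linear":[27.5,-7.8,0],"yaw":0,"claw":-1},{"linear":[0,0,5],"yaw":0,"claw":-1},{"linear":[0,0,5],"yaw":0,"claw":-1},{"linear":[0,0,0],"yaw":0,"claw":-1},{"linear":[0,0,0],"yaw":0,"claw":-1}]'
python3 - <<'E'
from h import *
S,T,W=cam("scene"),cam("top"),cam("wrist")
f=lambda C,x,y,w,h:cv2.resize(C[0][y:y+h,x:x+w,::-1],(400,300),interpolation=cv2.INTER_CUBIC)
a=np.vstack([np.hstack([f(S,160,185,80,60),f(T,390,245,100,75)]),np.hstack([f(W,0,0,640,480),f(S,100,100,240,180)])])
cv2.imwrite("pics/c2.png",a)
s=manip.sense();print(s["position"],s["ee_rot"],s["wrist_force"],s["time_s"],proj(W,(.496,-.381,.216)))
E
```

```text
time_s: 1.03
position: [0.404, -0.4488, 0.3337]
ee_rot: [-180.0, 0.0, 20.5]
wrist_force: [0.5, -0.3, -0.1]
width: 0.0
grip_force: 0.0
time_s: 1.7
position: [0.4942, -0.3826, 0.3231]
ee_rot: [-179.9, 0.1, 20.4]
wrist_force: [-0.1, -0.8, -0.5]
width: -0.0002
grip_force: 0.0
[ 0.49443745 -0.38309697  0.32403916] [1.79988616e+02 3.08417075e-03 2.04001334e+01] [-0.64836728  0.46096299  0.07330305] 1.85 [314.69704267 273.08975524]
```

View pics/c2.png

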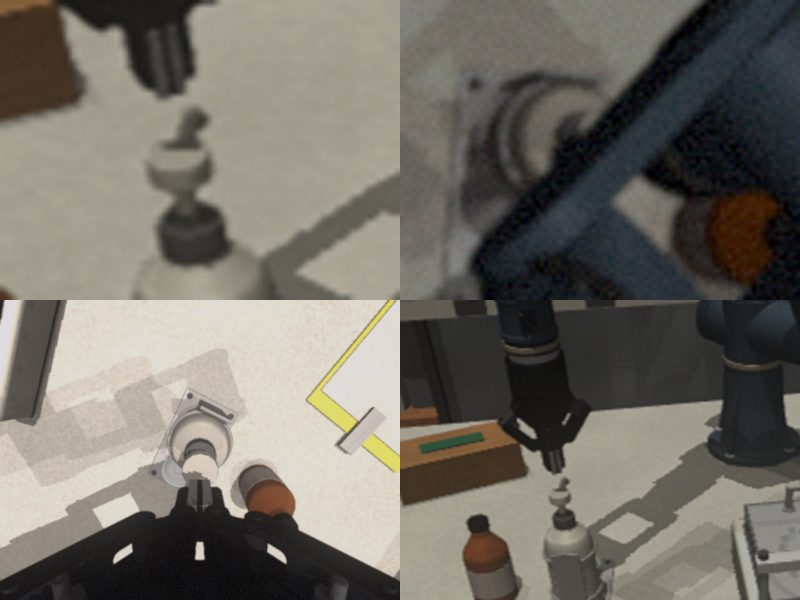

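The wrist view shows the disc centre near (320,268), against a prediction of (315,273), so the alignment is good. Descending.

```bash
python3 -m inch '[{"linear":[1,-1,8],"yaw":0,"claw":-1},{"linear":[1,-1,8],"yaw":0,"claw":-1},{"linear":[0,0,7],"yaw":0,"claw":-1},{"linear":[0,0,5],"yaw":0,"claw":-1},{"linear":[0,0,4],"yaw":0,"claw":-1},{"linear":[0,0,3],"yaw":0,"claw":-1},{"linear":[0,0,3],"yaw":0,"claw":-1},{"linear":[0,0,0],"yaw":0,"claw":-1},{"linear":[0,0,0],"yaw":0,"claw":-1}]'; python3 -m inch '[{"linear":[0,0,2],"yaw":0,"claw":-1},{"linear":[0,0,2],"yaw":0,"claw":-1},{"linear":[0,0,0],"yaw":0,"claw":-1},{"linear":[0,0,0],"yaw":0,"claw":-1}]'
```

```text
time_s: 2.6
position: [0.4962, -0.3794, 0.2863]
ee_rot: [-180.0, 0.0, 20.5]
wrist_force: [-2.3, 1.5, 5.0]
width: 0.0003
grip_force: 2.0
time_s: 2.93
position: [0.4963, -0.3795, 0.2823]
ee_rot: [180.0, 0.0, 20.5]
wrist_force: [-1.9, 1.1, 5.7]
width: 0.0
grip_force: 2.8
```

```bash
python3 -m inch '[{"linear":[0,0,2],"yaw":0,"claw":-1},{"linear":[0,0,2],"yaw":0,"claw":-1},{"linear":[0,0,1],"yaw":0,"claw":-1},{"linear":[0,0,0],"yaw":0,"claw":-1},{"linear":[0,0,0],"yaw":0,"claw":-1}]';python3 -m inch '[{"linear":[0,0,1],"yaw":0,"claw":-1},{"linear":[0,0,0],"yaw":0,"claw":-1},{"linear":[0,0,0],"yaw":0,"claw":-1}]'
```

```text
time_s: 3.35
position: [0.4963, -0.3795, 0.2778]
ee_rot: [180.0, -0.0, 20.5]
wrist_force: [-2.9, 2.6, 7.8]
width: -0.0001
grip_force: 3.8
time_s: 3.6
position: [0.4963, -0.3795, 0.2769]
ee_rot: [180.0, -0.0, 20.5]
wrist_force: [-2.9, 2.2, 7.7]
width: -0.0
grip_force: 4.0
```

```bash
for i in 1 2; do python3 -m inch '[{"linear":[0,0,1],"yaw":0,"claw":-1},{"linear":[0,0,0],"yaw":0,"claw":-1},{"linear":[0,0,0],"yaw":0,"claw":-1}]'; done
```

```text
time_s: 3.85
position: [0.4964, -0.3795, 0.2767]
ee_rot: [180.0, -0.0, 20.5]
wrist_force: [-3.1, 3.8, 11.4]
width: -0.0
grip_force: 5.5
time_s: 4.1
position: [0.4964, -0.3795, 0.2766]
ee_rot: [179.9, -0.0, 20.5]
wrist_force: [-4.5, 3.8, 15.0]
width: 0.0001
grip_force: 7.5
```

```bash
python3 -m inch '[{"linear":[0,0,-4],"yaw":0,"claw":-1},{"linear":[0,0,-8],"yaw":0,"claw":-1},{"linear":[0,0,-12],"yaw":0,"claw":-1},{"linear":[0,0,-20],"yaw":0,"claw":-1},{"linear":[0,0,-20],"yaw":0,"claw":-1},{"linear":[0,0,-6],"yaw":0,"claw":-1},{"linear":[0,0,0],"yaw":0,"claw":-1},{"linear":[0,0,0],"yaw":0,"claw":-1}]'; python3 -m inch '[{"linear":[10.4,-31.7,0],"yaw":0,"claw":-1},{"linear":[10.4,-31.7,0],"yaw":0,"claw":-1},{"linear":[10.4,-31.7,0],"yaw":0,"claw":-1},{"linear":[10.4,-31.7,0],"yaw":0,"claw":-1},{"linear":[10.4,-31.7,0],"yaw":0,"claw":-1},{"linear":[10.4,-31.7,0],"yaw":0,"claw":-1},{"linear":[10.4,-31.7,0],"yaw":0,"claw":-1},{"linear":[10.4,-31.7,0],"yaw":0,"claw":-1},{"linear":[10.4,-31.7,0],"yaw":0,"claw":-1},{"linear":[10.4,-31.7,0],"yaw":0,"claw":-1}]'; python3 -m inch '[{"linear":[10.4,-31.7,0],"yaw":0,"claw":-1},{"linear":[10.4,-31.7,0],"yaw":0,"claw":-1},{"linear":[0,0,0],"yaw":-6.7,"claw":1},{"linear":[0,0,0],"yaw":-6.7,"claw":1},{"linear":[0,0,0],"yaw":-6.7,"claw":1},{"linear":[0,0,0],"yaw":-6.7,"claw":1},{"linear":[0,0,0],"yaw":-6.7,"claw":1},{"linear":[0,0,0],"yaw":-6.7,"claw":1},{"linear":[0,0,0],"yaw":-6.7,"claw":1},{"linear":[0,0,0],"yaw":-6.7,"claw":1}]';python3 -m inch '[{"linear":[0,0,0],"yaw":-6.7,"claw":1},{"linear":[0,0,0],"yaw":-6.7,"claw":1},{"linear":[0,0,20],"yaw":0,"claw":1},{"linear":[0,0,0],"yaw":0,"claw":1},{"linear":[0,0,0],"yaw":0,"claw":1}]'
python3 - <<'E'
from h import *
S,T,W=cam("scene"),cam("top"),cam("wrist")
f=lambda C,x,y,w,h:cv2.resize(C[0][y:y+h,x:x+w,::-1],(400,300),interpolation=cv2.INTER_CUBIC)
a=np.vstack([np.hstack([f(S,160,185,80,60),f(T,390,245,100,75)]),np.hstack([f(W,0,0,640,480),f(S,300,140,160,120)])])
cv2.imwrite("pics/c3.png",a)
print(proj(S,(.4955,-.381,.216)),[proj(W,p).round(0) for p in((.481,.078,.17),(.476,-.037,.17),(.479,.02,.17))])
E
```

```text
time_s: 4.77
position: [0.4964, -0.3795, 0.3433]
ee_rot: [180.0, -0.0, 20.5]
wrist_force: [-0.7, 0.0, -0.0]
width: 0.0002
grip_force: 0.0
time_s: 5.6
position: [0.4818, -0.0445, 0.3423]
ee_rot: [-179.9, 0.1, 20.5]
wrist_force: [0.3, -0.8, -0.2]
width: -0.0
grip_force: 0.0
time_s: 6.43
position: [0.4794, 0.0206, 0.3422]
ee_rot: [-179.8, 0.0, 74.4]
wrist_force: [0.1, -0.6, 0.7]
width: 0.0854
grip_force: 0.0
time_s: 6.85
position: [0.4789, 0.0206, 0.3221]
ee_rot: [-179.7, -0.0, 87.5]
wrist_force: [-0.0, -0.5, 0.5]
width: 0.0852
grip_force: 0.0
[196.12571702 214.85442554] [array([317., 156.]), array([317., 331.]), array([318., 250.])]
```

View pics/c3.png

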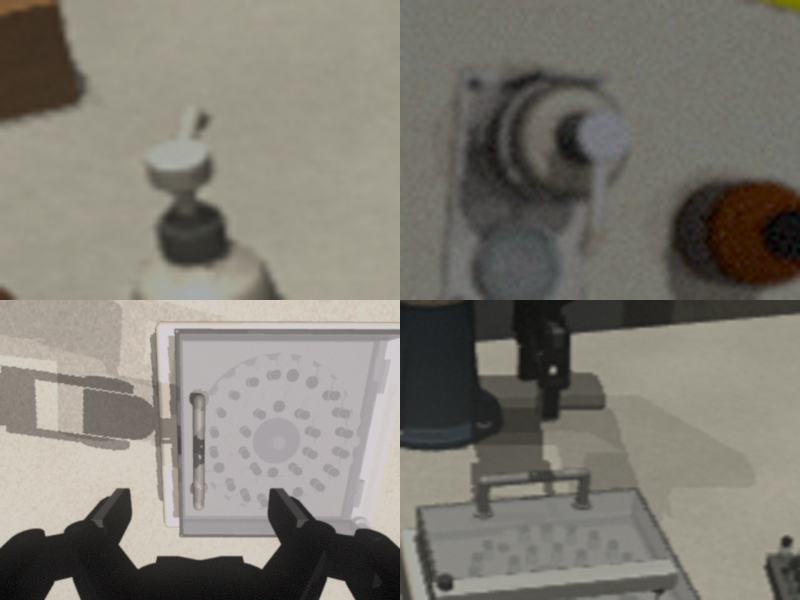

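The pump is back up, and the dish and reagent haven't moved. In the wrist view the bar runs (318,152)–(318,333), against a prediction of (317,156)–(317,331), so it's centred between the fingers. Now descending to grip it.

```bash
python3 -m inch '[{"linear":[0,0,16],"yaw":0,"claw":1},{"linear":[0,0,20],"yaw":0,"claw":1},{"linear":[0,0,20],"yaw":0,"claw":1},{"linear":[0,0,20],"yaw":0,"claw":1},{"linear":[0,0,12],"yaw":0,"claw":1},{"linear":[0,0,9],"yaw":0,"claw":1},{"linear":[0,0,0],"yaw":0,"claw":1},{"linear":[0,0,0],"yaw":0,"claw":1}]'; python3 -m inch '[{"linear":[0,0,0],"yaw":0,"claw":-1},{"linear":[0,0,0],"yaw":0,"claw":-1},{"linear":[0,0,0],"yaw":0,"claw":-1},{"linear":[0,0,0],"yaw":0,"claw":-1},{"linear":[0,0,0],"yaw":0,"claw":-1},{"linear":[0,0,0],"yaw":0,"claw":-1},{"linear":[0,0,0],"yaw":0,"claw":-1},{"linear":[0,0,0],"yaw":0,"claw":-1},{"linear":[0,0,0],"yaw":0,"claw":-1},{"linear":[0,0,0],"yaw":0,"claw":-1}]'
python3 - <<'E'
import numpy as np
# bar displacement along autosampler x (back) / up per 5 deg, mm
p=lambda a:np.array([-225*np.cos(a)+85*np.sin(a),225*np.sin(a)+85*np.cos(a)])
a=np.radians(np.arange(0,46,5));P=np.array([p(x) for x in a]);print(np.diff(P,axis=0).round(1).tolist(),(P[-1]-P[0]).round(1))
E
```

```text
time_s: 7.67
position: [0.4804, 0.0204, 0.2271]
ee_rot: [180.0, -0.0, 87.5]
wrist_force: [0.4, 0.2, 0.4]
width: 0.085
grip_force: 0.0
time_s: 8.5
position: [0.4789, 0.0205, 0.2272]
ee_rot: [-179.8, 0.0, 87.5]
wrist_force: [-3.2, -0.0, 5.1]
width: 0.0102
grip_force: 58.5
[[8.3, 19.3], [9.9, 18.5], [11.5, 17.6], [13.0, 16.5], [14.4, 15.3], [15.6, 14.0], [16.8, 12.6], [17.8, 11.1], [18.7, 9.5]] [126.  134.2]
```

```bash
python3 -m inch '[{"linear":[0,4,-9.7],"yaw":0,"claw":-1},{"linear":[0,4.3,-9.6],"yaw":0,"claw":-1},{"linear":[0,4.8,-9.3],"yaw":0,"claw":-1},{"linear":[0,5.1,-9.2],"yaw":0,"claw":-1},{"linear":[0,0,0],"yaw":0,"claw":-1},{"linear":[0,0,0],"yaw":0,"claw":-1}]'
```

```text
time_s: 9.0
position: [0.4961, 0.0197, 0.264]
ee_rot: [-179.7, 0.0, 87.5]
wrist_force: [-4.5, -1.9, -1.6]
width: 0.0099
grip_force: 58.6
```

```bash
python3 -m inch '[{"linear":[0,5.6,-8.9],"yaw":0,"claw":-1},{"linear":[0,5.9,-8.7],"yaw":0,"claw":-1},{"linear":[0,6.3,-8.4],"yaw":0,"claw":-1},{"linear":[0,6.7,-8.1],"yaw":0,"claw":-1},{"linear":[0,0,0],"yaw":0,"claw":-1},{"linear":[0,0,0],"yaw":0,"claw":-1}]'; python3 -m inch '[{"linear":[0,7,-7.8],"yaw":0,"claw":-1},{"linear":[0,7.4,-7.5],"yaw":0,"claw":-1},{"linear":[0,7.7,-7.1],"yaw":0,"claw":-1},{"linear":[0,7.9,-6.9],"yaw":0,"claw":-1},{"linear":[0,0,0],"yaw":0,"claw":-1},{"linear":[0,0,0],"yaw":0,"claw":-1}]'
python3 - <<'E'
from h import *
S,T,W=cam("scene"),cam("top"),cam("wrist")
f=lambda C,x,y,w,h:cv2.resize(C[0][y:y+h,x:x+w,::-1],(400,300),interpolation=cv2.INTER_CUBIC)
cv2.imwrite("pics/c4.png",np.hstack([f(S,270,120,200,150),f(W,0,0,640,480)]))
E
```

```text
time_s: 9.5
position: [0.5195, 0.0187, 0.298]
ee_rot: [-179.5, 0.0, 87.5]
wrist_force: [-8.6, -2.3, 1.7]
width: 0.0099
grip_force: 59.0
time_s: 10.0
position: [0.5486, 0.0173, 0.3281]
ee_rot: [-179.3, 0.0, 87.5]
wrist_force: [-12.2, -0.6, 9.0]
width: 0.0095
grip_force: 59.4
```

View pics/c4.png

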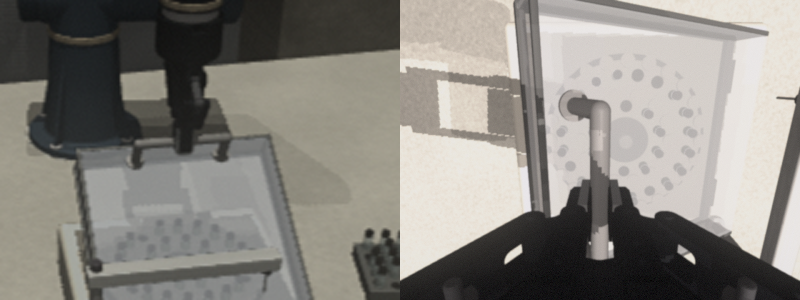

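The cover is up about 30°, with the bar gripped between the pads. There's a mild radial load, so I'll ease the path outward slightly.

```bash
python3 -m inch '[{"linear":[0,7.8,-7],"yaw":0,"claw":-1},{"linear":[0,8.1,-6.6],"yaw":0,"claw":-1},{"linear":[0,8.4,-6.2],"yaw":0,"claw":-1},{"linear":[0,0,0],"yaw":0,"claw":-1},{"linear":[0,0,0],"yaw":0,"claw":-1}]'; python3 -m inch '[{"linear":[0,8.7,-5.7],"yaw":0,"claw":-1},{"linear":[0,8.9,-5.3],"yaw":0,"claw":-1},{"linear":[0,9.2,-4.9],"yaw":0,"claw":-1},{"linear":[0,0,0],"yaw":0,"claw":-1},{"linear":[0,0,0],"yaw":0,"claw":-1},{"linear":[0,0,0],"yaw":0,"claw":-1}]'
python3 - <<'E'
from h import *
S,T,W=cam("scene"),cam("top"),cam("wrist")
f=lambda C,x,y,w,h,o=(400,300):cv2.resize(C[0][y:y+h,x:x+w,::-1],o,interpolation=cv2.INTER_CUBIC)
cv2.imwrite("pics/c5.png",np.vstack([np.hstack([f(S,270,120,200,150),f(W,0,0,640,480)]),np.hstack([f(S,300,130,120,90),f(T,200,170,140,105)])]))
# predicted cover front-edge-top corners for angles
yaw=np.radians(-2.7);ax=np.array([np.cos(yaw),np.sin(yaw),0]);ay=np.array([-np.sin(yaw),np.cos(yaw),0])
H=np.array([.479,.0205,.085])+.225*ax
for d in(40,45,50):
    a=np.radians(d)
    for nm,r,h in(("top",-.25,.045),("bot",-.25,0)):
        q=[H+ax*(r*np.cos(a)+h*np.sin(a))+[0,0,-r*np.sin(a)+h*np.cos(a)]+ay*s*.125 for s in(1,-1)]
        print(d,nm,[proj(S,x).round(1).tolist() for x in q],[proj(W,x).round(0).tolist() for x in q])
s=manip.sense();P=s["position"]-H-[0,0,.054-.085+.085];x=P@ax;z=s["position"][2]-.057-.085
print("angle from tcp",np.degrees(np.arctan2(z,-x))-np.degrees(np.arctan2(85,225)),np.hypot(x,z))
E
```

```text
time_s: 10.57
position: [0.5749, 0.0161, 0.3486]
ee_rot: [-179.7, 0.1, 87.5]
wrist_force: [-8.2, -1.3, 8.1]
width: 0.009
grip_force: 59.0
time_s: 11.07
position: [0.6028, 0.0148, 0.3649]
ee_rot: [-179.9, 0.1, 87.5]
wrist_force: [-6.2, -0.4, 6.9]
width: 0.0095
grip_force: 59.1
40 top [[410.3, 180.4], [309.6, 188.0]] [[149.0, -28.0], [206.0, 506.0]]
40 bot [[405.2, 187.5], [308.1, 195.0]] [[119.0, 5.0], [176.0, 453.0]]
45 top [[413.2, 178.7], [310.5, 186.4]] [[185.0, -46.0], [232.0, 532.0]]
45 bot [[407.7, 184.5], [308.9, 192.1]] [[134.0, -9.0], [191.0, 476.0]]
50 top [[416.4, 177.8], [311.6, 185.6]] [[235.0, -65.0], [266.0, 557.0]]
50 bot [[410.4, 182.1], [309.7, 189.8]] [[158.0, -24.0], [211.0, 500.0]]
angle from tcp 44.88999965706647 0.24475366103745627
```

View pics/c5.png

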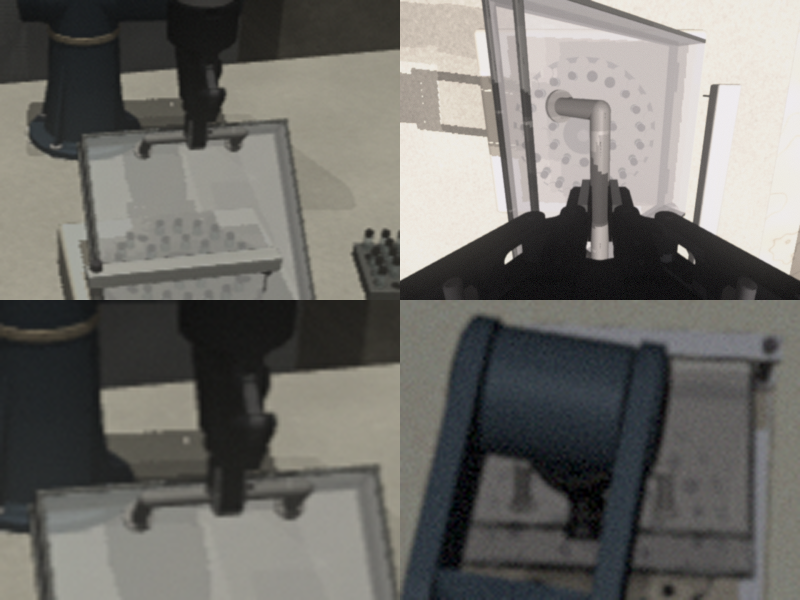

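In the scene view the cover's front corners are at (414,180) and (311.4,187), which matches the 45° prediction. I'll check that against the handle leg in the wrist view: bar corner (325,168), leg base (248,170).

Run:
```python
from h import *
W=cam("wrist");yaw=np.radians(-2.7);ax=np.array([np.cos(yaw),np.sin(yaw),0]);ay=np.array([-np.sin(yaw),np.cos(yaw),0])
s=manip.sense();print(s["time_s"],s["position"],s["wrist_force"],s["qd"].round(2))
for off in(.054,.058):
  B=s["position"]-[0,0,off]+ay*.055
  for d in(35,40,45,50,55):
    a=np.radians(d);n=ax*np.sin(a)+np.array([0,0,np.cos(a)]); print(off,d,proj(W,B).round(0),proj(W,B-.04*n).round(0))
```

```text
11.2667 [0.60267937 0.01475377 0.36484286] [-4.90383464 -1.11727192  6.33064533] [ 0.01 -0.01  0.08 -0.02 -0.06 -0.01]
0.054 35 [320. 179.] [264. 170.]
0.054 40 [320. 179.] [257. 170.]
0.054 45 [320. 179.] [250. 171.]
0.054 50 [320. 179.] [242. 171.]
0.054 55 [320. 179.] [236. 172.]
0.058 35 [320. 177.] [266. 169.]
0.058 40 [320. 177.] [258. 169.]
0.058 45 [320. 177.] [251. 170.]
0.058 50 [320. 177.] [244. 170.]
0.058 55 [320. 177.] [238. 171.]
```

Both checks agree on about 45°. I'll hold briefly to confirm it's steady, then hand in.

```bash
python3 -m inch '[{"linear":[0,0,0],"yaw":0,"claw":-1},{"linear":[0,0,0],"yaw":0,"claw":-1},{"linear":[0,0,0],"yaw":0,"claw":-1},{"linear":[0,0,0],"yaw":0,"claw":-1},{"linear":[0,0,0],"yaw":0,"claw":-1},{"linear":[0,0,0],"yaw":0,"claw":-1},{"linear":[0,0,0],"yaw":0,"claw":-1},{"linear":[0,0,0],"yaw":0,"claw":-1}]' && python3 -c "
from rig import manip
s=manip.sense();print(s['width'],s['position']);print(manip.finish_job())"
```

```text
time_s: 11.93
position: [0.6027, 0.0148, 0.3648]
ee_rot: [-179.9, 0.1, 87.5]
wrist_force: [-5.1, -1.1, 7.5]
width: 0.0094
grip_force: 59.1
0.009388861451306718 [0.60267517 0.01476264 0.36483785]
the job is handed in; nothing more can be done
None
```

I handed the job in at about 12 s: the pump was pressed to its stop and came fully up with the cover shut, and the cover is held steadily in the fingers at about 45°. The hand-in call gave no verdict, and I didn't look specifically for the dose in the dish.

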